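# Rock test of an analyser turntable with a straightedge

### The job

Check the navy turntable for a high centre: pick up the blue-handled straightedge, lay it gently across the turntable with its middle over the centre hub, and let go so that it balances level. Then press the red end down with the fingertips until the bar rocks right over onto the turntable's rim, let it up, and press the yellow end down in the same way. Leave the straightedge balanced level on the hub, and leave the black-handled straightedge where it lies.

Things in the scene. Friction and masses are not known exactly. Their poses are not given: they have to be found in the camera images.
- straightedge: Loose aluminium straightedge: flat bar 240 x 30 x 8 mm, about 0.3 kg, lying flat on the bench. On its middle stands a blue handle block, 60 mm along the bar, 20 mm wide across it, 8 to 43 mm above the bar's underside: grip it across the 20 mm. Origin: middle of the bar's underside, also the balance point. x runs along the bar to the red end, z up.
- red_end (a point): Middle of the top of the red pad (30 x 30 mm, its top 10 mm above the bar's underside) at the +x end of the straightedge, 105 mm from the middle and 15 mm in from the end.
- yellow_end (a point): The same for the yellow pad at the other (-x) end of the straightedge.
- turntable: Round turntable fixed to the bench: white base 210 mm across, 30 mm high; navy plate 190 mm across, its top 45 mm above the bench; in its centre a steel hub 60 mm across standing 8 mm proud of the plate. Origin: centre of the underside, z up. Not the white-topped grey turntable with a flush black hub, a bystander of the same size.
- hub (a point): Centre of the hub's flat top, 53 mm above the bench. A bar laid centrally over it, in any direction, balances level; pushing one end pad down about 9 mm (1 to 3 N, some 7 degrees) rocks the bar onto the plate's rim, where it stops hard; it swings back level when let go.
- spare_edge: A bystander to leave alone: a straightedge of the same shape and size, with a black handle and two green ends. Origin and axes as for the other.
Mind the look-alikes: they are no part of the job. Leave any brown or turquoise look-alike of the straightedge alone.

How it is judged:
On the way, in this order (a step that is already met when the one before it is completed fails the run):
1. The straightedge lies level across the navy turntable's hub, its middle within 20 mm of the hub's centre, let go (horizontal distance between straightedge and turntable below 0.02 m and z of straightedge in the frame of turntable between 0.049 and 0.057 m and angle between straightedge's own x axis and vertical between 1.5308 and 1.6108 rad and angle between straightedge's own z axis and vertical below 0.05 rad and contact force between straightedge and the fingers below 0.1 N and contact force between straightedge and turntable above 0.5 N and linear speed of straightedge below 0.02 m/s), for 0.3 s.
2. The fingers press the red end (within 35 mm of the red pad's middle) and the bar is rocked at least 4.6 degrees down on that side (angle between straightedge's own x axis and vertical above 1.6508 rad and horizontal distance between the grasp point and red_end below 0.035 m and contact force between straightedge and the fingers above 0.5 N and contact force between straightedge and turntable above 0.5 N and horizontal distance between straightedge and turntable below 0.025 m), for 0.1 s.
3. The fingers press the yellow end in the same way (angle between straightedge's own x axis and vertical below 1.4908 rad and horizontal distance between the grasp point and yellow_end below 0.035 m and contact force between straightedge and the fingers above 0.5 N and contact force between straightedge and turntable above 0.5 N and horizontal distance between straightedge and turntable below 0.025 m), for 0.1 s.
At the end, for the whole second after the job is handed in: The straightedge rests released, still and level (within 2.3 degrees) across the navy turntable's hub, its middle within 20 mm of the hub's centre; the black-handled straightedge is within 20 mm of where it began (all of step 1 and distance of spare_edge from where it was at the start of the episode below 0.02 m); the robot touches nothing.
It fails at once if The straightedge is banged or forced on the turntable with more than 80 N (contact force between straightedge and turntable above 80 N).
It fails at once if The black-handled straightedge is moved more than 20 mm (distance of spare_edge from where it was at the start of the episode above 0.02 m).
It also fails if it takes over 56 s, if anything falls off the work surface, if the arm or the gripper's body presses on something with over 40 N, if the wrist force passes 120 N, or if a joint passes its speed limit or range.

### The arm

A 7-joint arm with a two-finger parallel gripper is mounted at the origin on the work surface. World frame = base frame: x ahead of the robot, y to its left, z up, the work surface at z = 0. Lengths are in m, angles in rad, forces in N, time in s.
With the tool pointing down it reaches from about 0.4 to 0.925 m from the base axis. Payload 4.1 kg.
Tool frame: the origin (TCP) lies at the very end of the fingers, on their centre line; the grasp point (between the pads) lies 19 mm behind it (r.tcp_to_grasp is the distance from the TCP to the grasp point, in m); y points along the fingers, z is the direction in which the jaws open and shut, and the axes are right-handed (so a half turn about y gives the same grasp; the last joint's range is limited). The gripper opens to 85 mm and grips with 20 to 120 N. Pads are 22 mm wide; open, the fingers measure 114 mm over their backs; the gripper's body (76 mm by 85 mm) begins 54 mm behind the grasp point. The pads swing forward as they close: fully open they stand 13 mm farther back than shut.
Start: joints at [1.135, 0.398, 0.045, 1.537, -0.019, 1.207, -0.051], TCP at [0.215, -0.614, 0.231] pointing down, gripper open.
Joint ranges: [-2.82, 2.82], [-0.49, 2.23], [-1.37, 1.46], [0, 2.46], [-1.36, 4.5], [0.23, 2], [-2.94, 2.94]. Speed limits (rad/s): [2.57, 2.57, 3.14, 3.14, 3.14, 3.14, 3.14].

### API

Orientations are given as a unit quaternion [x, y, z, w].
In Python, from rig import r gives the robot as it stands. The module is installed in compiled form; this text tells all that it offers.
- The arm moves only by the shell command python3 -m jog 'ROWS' [FORCE]. ROWS is JSON, a list of rows, each a list of 3 entries, a list of its own where there are three numbers: the opening, from 0 (shut) to 1 (fully open), then the shift along the tool's x, y, z in mm, then the turn about the tool's y in rad. A call has 1 to 8 rows; each row is the pose to reach, as a shift and turn from the pose commanded when the call began, along the tool's axes at that moment; what a row does not reach only later rows make up. A row lasts 1/12 s, in which the tool goes at most 41.7 mm and 7.16 degrees, less where a joint would pass 70% of its speed; a pose out of reach is approached as far as the arm can. A call with a gripper value outside its range is refused whole. The fingers move at their own pace and stop on an object; FORCE is the grip in N (left out, the last holds). Time passes only in rows, so rows that repeat a pose let the fingers close. It gives the time, the measured TCP pose, the force and the opening at its end, in the units of the state.
- r.read_state(): the state, without advancing time (a new reading comes with each control period).
- r.read_camera(name): name is "side" or "top"; returns the picture (420x560x3 uint8, blue, green, red); there is no depth.
- r.get_calibration(name): a dict with "mtx" (3x3 intrinsics, pixels), "R" (3x3) and "t" (3): a world point X has camera coordinates R X + t. Camera axes: x right, y down, z forward; pixel columns grow to the right and rows downward; lengths in m; the calibration is good to about 2 mm. A picture is of the moment at which its call begins. get_calibration takes no time and is no camera call.
- r.sign_off(): hands the job in, once; it reports no verdict.
The state is a dict: "time": time; "q": joint angles; "qd": joint speeds; "joint_torque": joint torques, N m; "tool_pos": TCP position; "eef_rot": TCP orientation; "contact_force": force on the tool from outside, world axes, zero at the start; "wrist_torque": the same for the moment, N m; "width": opening from 0.0 (shut) to 1.0 (fully open).
Only numpy, scipy, OpenCV 4.12 (cv2) and the standard library are available. Lean on these libraries where they do the work, as an engineer would, in place of code of your own. Each camera call takes 0.05 s, during which the arm holds its last target. There are 200 camera calls.

## Working session

There is one attempt and no reset: what is moved stays moved. The work goes in short steps, Python scripts to look and compute and a shell command to move; the robot and the scene stay as the last step left them, time stands still between calls to the robot, and variables do not carry over. Pictures are saved under pics/ and viewed, about 8 in all and at most 12, crops included, and the job is handed in when it is done.

```bash
mkdir -p pics; python3 - <<'E'
from rig import r
import cv2,numpy as np
for n in("top","side"):
    i=r.read_camera(n);cv2.imwrite(f"pics/{n}0.png",i)
    c=r.get_calibration(n);print(n,c["mtx"].round(1).tolist(),c["R"].round(3).tolist(),c["t"].round(3).tolist())
s=r.read_state();print(s["time"],s["tool_pos"],s["eef_rot"],s["contact_force"],s["width"],r.tcp_to_grasp)
E
```

```text
top [[399.9, 0.0, 281.7], [0.0, 399.9, 209.4], [0.0, 0.0, 1.0]] [[-0.011, -1.0, 0.014], [-0.998, 0.01, -0.056], [0.056, -0.014, -0.998]] [0.112, 0.417, 1.271]
side [[390.0, 0.0, 276.1], [0.0, 390.0, 209.1], [0.0, 0.0, 1.0]] [[-0.991, -0.133, 0.012], [-0.089, 0.59, -0.802], [0.1, -0.796, -0.597]] [0.446, 0.029, 0.978]
0.1 [ 0.21464074 -0.61293844  0.23038663] [-0.11869893  0.69769047 -0.69650252  0.11841794] [0.19692206 0.35417901 0.85346723] 0.9987694082113262 0.0187
```

View pics/top0.png

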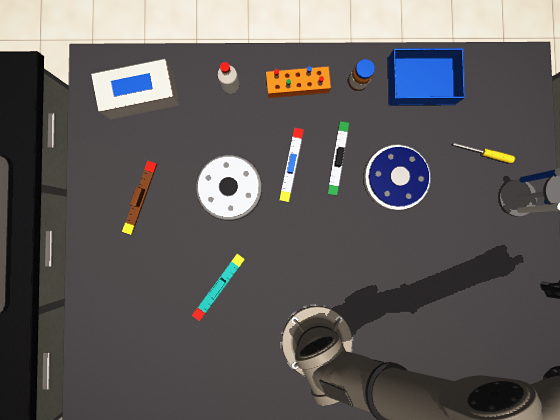

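View pics/side0.png

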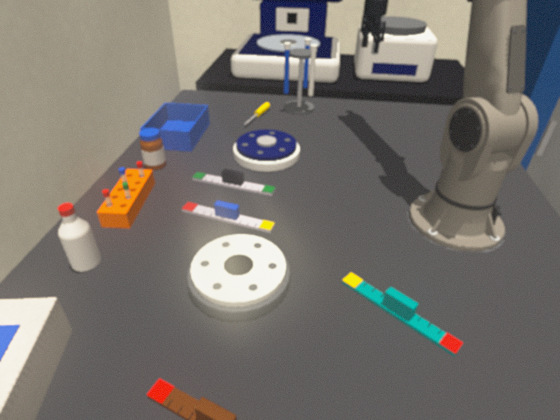

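Candidates in the top view are the blue-handled bar (291,165), black-handled (339,158), brown (140,198) and turquoise (218,287). The blue handle with red and yellow ends at (291,165) fits the description. Of the turntables, the navy one with a steel hub at (398,177) fits, and the white one at (228,187) is the bystander. I'll measure and confirm these in a crop.

```bash
cat > h.py <<'E'
from rig import r
import cv2,numpy as np
from scipy.spatial.transform import Rotation as Ro
def ray(n,px,z):
    c=r.get_calibration(n);R=np.array(c["R"]);t=np.array(c["t"]).ravel();K=np.array(c["mtx"])
    C=-R.T@t;d=R.T@np.linalg.inv(K)@np.array([px[0],px[1],1.]);return C+d*(z-C[2])/d[2]
def cen(i,box,lo,hi):
    x0,y0,x1,y1=box;h=cv2.cvtColor(i[y0:y1,x0:x1],cv2.COLOR_BGR2HSV);m=cv2.inRange(h,lo,hi)
    n,l,s,c=cv2.connectedComponentsWithStats(m)
    if n<2:return None,0
    k=1+np.argmax(s[1:,4]);return c[k]+[x0,y0],int(s[k,4])
RED=((0,120,80),(8,255,255));YEL=((22,120,80),(35,255,255));BLU=((100,120,60),(130,255,255));GRE=((45,100,60),(80,255,255));GREY=((0,0,120),(179,45,255))
def pose(box,zb,zoff,n="top",i=None):
    i=r.read_camera(n) if i is None else i
    a,na=cen(i,box,*RED);b,nb=cen(i,box,*YEL)
    A=ray(n,a,zb+zoff);B=ray(n,b,zb+zoff);m=(A+B)/2;d=A-B
    print(n,"red",a.round(1),na,A.round(4),"yel",b.round(1),nb,B.round(4),"mid",m.round(4),"yaw",np.arctan2(d[1],d[0]).round(4),"len",np.linalg.norm(d).round(4))
    return A,B
def totool(dw):
    q=r.read_state()["eef_rot"];return Ro.from_quat(q).inv().apply(dw)*1000
E
python3 - <<'E'
from h import *
T=cv2.imread("pics/top0.png");S=cv2.imread("pics/side0.png")
pose((270,115,315,215),0,.010,"top",T);pose((170,190,285,240),0,.010,"side",S)
for n,i,box,hb in(("top",T,(360,140,440,215),(385,162,415,190)),("side",S,(228,125,305,172),(252,132,280,150))):
    c,a=cen(i,hb,*GREY);print(n,"hub",c,a,ray(n,c,.053).round(4))
    x0,y0,x1,y1=box;m=cv2.inRange(cv2.cvtColor(i[y0:y1,x0:x1],cv2.COLOR_BGR2HSV),(110,120,30),(130,255,200))
    cs=max(cv2.findContours(m,0,1)[0],key=cv2.contourArea);e=cv2.fitEllipse(cv2.convexHull(cs));p=np.array(e[0])+[x0,y0];print(n,"plate",p,e[1],ray(n,p,.045).round(4))
for n,i,bb in(("top",T,(280,145,305,185)),("side",S,(212,198,242,222))):
    c,a=cen(i,bb,*BLU);print(n,"handle",c,a,ray(n,c,.043 if n=="top" else .03).round(4))
s=r.read_state();print(Ro.from_quat(s["eef_rot"]).as_matrix().round(3).tolist())
cv2.imwrite("pics/crop0.png",cv2.resize(T[100:230,180:450],None,fx=2.9,fy=2.9,interpolation=2))
E
```

```text
top red [297.7 132.6] 91 [0.6669 0.0526 0.01  ] yel [284.5 196. ] 92 [0.4607 0.0978 0.01  ] mid [0.5638 0.0752 0.01  ] yaw -0.2159 len 0.2111
side red [189.2 205.8] 89 [0.6683 0.051  0.01  ] yel [266.8 224.5] 107 [0.4604 0.0966 0.01  ] mid [0.5643 0.0738 0.01  ] yaw -0.2158 len 0.2128
top hub [399.86013986 175.70629371] 286 [ 0.5172 -0.2628  0.053 ]
top plate [398.74573517 176.0672226 ] (58.632606506347656, 59.530067443847656) [ 0.5172 -0.2617  0.045 ]
side hub [266.08839779 140.37016575] 181 [ 0.5171 -0.2587  0.053 ]
side plate [266.21257401 143.7016716 ] (28.199642181396484, 58.327903747558594) [ 0.5158 -0.2522  0.045 ]
top handle [291.48214286 162.98214286] 112 [0.5619 0.0753 0.043 ]
side handle [227.02857143 205.04761905] 105 [0.5659 0.0597 0.03  ]
[[-0.944, -0.001, 0.331], [-0.331, 0.002, -0.944], [0.0, -1.0, -0.002]]
```

View pics/crop0.png

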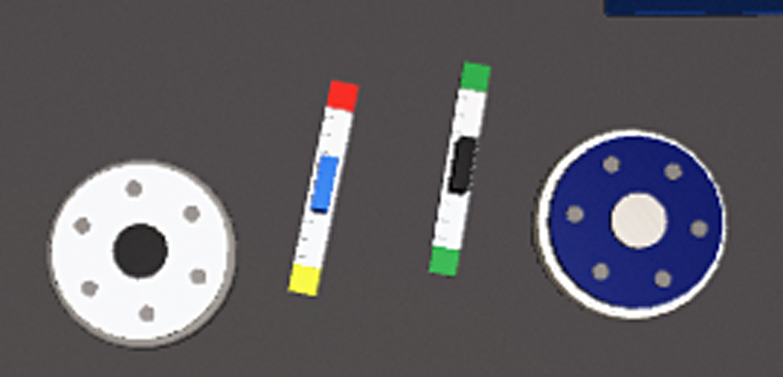

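The crop confirms the blue-handled bar between the white turntable and the green-ended black-handled spare, with the navy turntable at the right. The bar's middle is at about (0.564, 0.0745) with yaw -0.216, and the hub is at about (0.517, -0.262).

```bash
python3 -m jog '[[0.6,[-240,0,-230],0.553],[0.6,[-240,0,-230],0.553],[0.6,[-240,0,-230],0.553],[0.6,[-240,0,-230],0.553],[0.6,[-240,0,-230],0.553],[0.6,[-240,0,-230],0.553],[0.6,[-240,0,-230],0.553],[0.6,[-240,0,-230],0.553]]' 40
cat >> h.py <<'E'
def go(x,y,z=None,yaw=None):
    "shift (mm, tool axes) from measured TCP to world target, and turn bringing tool z to bar yaw-90deg"
    s=r.read_state();p=np.array(s["tool_pos"]);Z=Ro.from_quat(s["eef_rot"]).as_matrix()[:,2]
    t=np.array([x,y,p[2] if z is None else z])
    w=None if yaw is None else -((yaw-np.pi/2-np.arctan2(Z[1],Z[0])+np.pi/2)%np.pi-np.pi/2)
    print("t",round(s["time"],2),"tcp",p.round(4),"shift",totool(t-p).round(1),"turn",w,"F",np.round(s["contact_force"],2),"w",round(s["width"],3))
E
python3 -c "
from h import *
go(.564,.0745,.2,-.216)"
```

```text
time: 0.77
tool_pos: [0.3646, -0.3168, 0.2311]
eef_rot: [-0.076, -0.703, 0.703, 0.076]
contact_force: [1.0, -0.4, 0.2]
width: 0.6
t 0.77 tcp [ 0.3646 -0.3168  0.2311] shift [-110.7   31.  -425. ] turn -0.00026936349337058907 F [ 0.96 -0.43  0.17] w 0.6
```

```bash
python3 -m jog '[[0.6,[-83,20,-319],0],[0.6,[-83,20,-319],0],[0.6,[-83,20,-319],0],[0.6,[-83,20,-319],0],[0.6,[-83,20,-319],0],[0.6,[-83,20,-319],0],[0.6,[-83,20,-319],0],[0.6,[-83,20,-319],0]]'
python3 -c "
from h import *
go(.564,.0745,.07,-.216)"
```

```text
time: 1.43
tool_pos: [0.5142, -0.0227, 0.211]
eef_rot: [0.076, 0.703, -0.703, -0.076]
contact_force: [0.0, 0.4, -0.4]
width: 0.599
t 1.43 tcp [ 0.5142 -0.0227  0.211 ] shift [ -27.9  141.  -105.6] turn 0.0007136881589084876 F [ 0.05  0.45 -0.39] w 0.599
```

```bash
python3 -m jog '[[0.6,[-28,10,-106],0],[0.6,[-28,10,-106],0],[0.6,[-28,10,-106],0],[0.6,[-28,60,-106],0],[0.6,[-28,100,-106],0],[0.6,[-28,141,-106],0],[0.6,[-28,141,-106],0],[0.6,[-28,141,-106],0]]'
python3 - <<'E'
from h import *
go(.564,.0745,.013,-.216)
i=r.read_camera("side");cv2.imwrite("pics/s1.png",cv2.resize(i[130:260,130:330],None,fx=4,fy=4))
E
```

```text
time: 2.1
tool_pos: [0.5612, 0.0717, 0.0675]
eef_rot: [-0.074, -0.702, 0.704, 0.079]
contact_force: [0.3, -0.2, 0.7]
width: 0.599
t 2.1 tcp [0.5612 0.0717 0.0675] shift [-2.6 54.5 -3.5] turn -5.8351301104320186e-06 F [ 0.32 -0.17  0.66] w 0.599
```

View pics/s1.png

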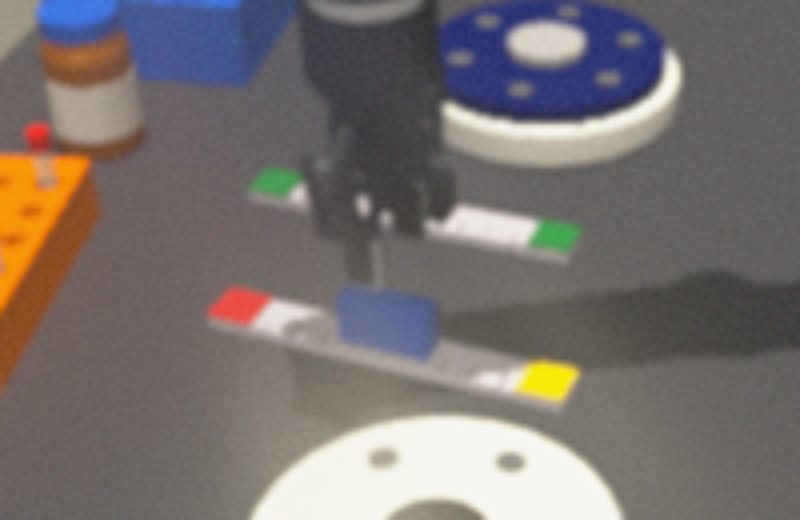

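Both fingers hang just behind and above the blue handle at about (365,250) in the crop. I'll check this against the projected TCP before going down.

```bash
python3 - <<'E'
from h import *
s=r.read_state();c=r.get_calibration("side");R=np.array(c["R"]);t=np.array(c["t"]).ravel();K=np.array(c["mtx"])
M=Ro.from_quat(s["eef_rot"]).as_matrix();print(M.round(3).tolist(),s["tool_pos"].round(4))
for d in([0,0,0],[0,0,.026],[0,0,-.026]):
    u=K@(R@(s["tool_pos"]+M@np.array(d))+t);print(d,((u[:2]/u[2]-[130,130])*4).round(0))
go(.564,.0745,.013,-.216)
E
```

```text
[[-0.977, -0.001, -0.215], [0.215, -0.0, -0.977], [0.001, -1.0, 0.0]] [0.5637 0.0723 0.0702]
[0, 0, 0] [383. 258.]
[0, 0, 0.026] [401. 236.]
[0, 0, -0.026] [363. 282.]
t 2.15 tcp [0.5637 0.0723 0.0702] shift [ 0.1 57.2 -2.3] turn -0.0002123627885801671 F [-0.45  0.77  1.18] w 0.601
```

The projection matches the fingertips, which straddle the handle. Now I'll go down and grip.

```bash
python3 -m jog '[[0.6,[0,20,-2],0],[0.6,[0,40,-2],0],[0.6,[0,50,-2],0],[0.6,[0,56,-2],0],[0.6,[0,56,-2],0],[0.4,[0,56,-2],0],[0.3,[0,56,-2],0],[0.2,[0,56,-2],0]]' 40
python3 -m jog '[[0.0,[0,0,0],0],[0.0,[0,0,0],0],[0.0,[0,0,0],0],[0.0,[0,0,0],0],[0.0,[0,0,0],0],[0.0,[0,0,0],0]]' 40
python3 -c "
from h import *
go(.5172,-.2615,.18,-.216)"
```

```text
time: 2.82
tool_pos: [0.5657, 0.0743, 0.0158]
eef_rot: [0.077, 0.703, -0.703, -0.075]
contact_force: [1.4, -0.5, -2.2]
width: 0.228
time: 3.32
tool_pos: [0.5657, 0.0744, 0.0158]
eef_rot: [0.077, 0.703, -0.703, -0.075]
contact_force: [-0.2, -0.5, 6.4]
width: 0.227
t 3.32 tcp [0.5657 0.0744 0.0158] shift [ -25.2 -164.4  338.4] turn -0.0002749011888880659 F [-0.18 -0.52  6.44] w 0.227
```

```bash
python3 -m jog '[[0.0,[0,-15,0],0],[0.0,[0,-45,0],0],[0.0,[0,-80,0],0],[0.0,[0,-110,0],0],[0.0,[0,-130,0],0],[0.0,[0,-130,0],0],[0.0,[0,-130,0],0],[0.0,[0,-130,0],0]]' 60
python3 - <<'E'
from h import *
go(.5172,-.2615,.146,-.216)
i=r.read_camera("side");i2=r.read_camera("top");cv2.imwrite("pics/s2.png",np.hstack([cv2.resize(i[60:260,120:340],None,fx=1.8,fy=1.8),cv2.resize(i2[90:290,220:440],None,fx=1.8,fy=1.8)]))
E
```

```text
time: 3.98
tool_pos: [0.5629, 0.0738, 0.1426]
eef_rot: [-0.075, -0.703, 0.703, 0.077]
contact_force: [-0.6, -0.5, -4.3]
width: 0.223
t 3.98 tcp [0.5629 0.0738 0.1426] shift [-27.3  -3.  337.3] turn -0.00014207342640304432 F [-0.59 -0.48 -4.25] w 0.223
```

View pics/s2.png

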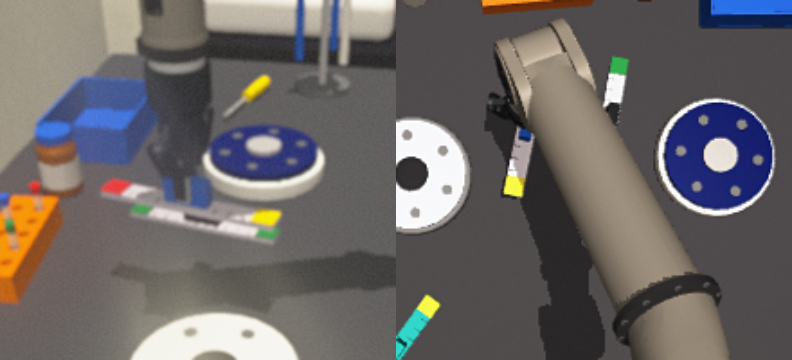

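The bar is held: red end at (120,188), handle in the fingers, level, above the black-handled spare, which hasn't moved. Next I'll carry it over the navy turntable.

```bash
python3 -m jog '[[0.0,[-2,0,20],0],[0.0,[-4,0,50],0],[0.0,[-7,0,85],0],[0.0,[-10,0,125],0],[0.0,[-13,0,165],0],[0.0,[-15,0,195],0],[0.0,[-17,0,220],0],[0.0,[-18,0,230],0]]'
python3 -m jog '[[0.0,[-2,0,20],0],[0.0,[-4,0,50],0],[0.0,[-7,0,80],0],[0.0,[-8,0,100],0],[0.0,[-9,0,107],0],[0.0,[-9,0,107],0],[0.0,[-9,0,107],0],[0.0,[-9,0,107],0]]'
python3 - <<'E'
from h import *
go(.5172,-.2615,.08,-.216)
zb=r.read_state()["tool_pos"][2]-.0158
i=r.read_camera("side");i2=r.read_camera("top")
try: pose((185,70,330,165),zb,.010,"side",i)
except Exception as e: print(e)
try: pose((360,110,440,240),zb,.010,"top",i2)
except Exception as e: print(e)
cv2.imwrite("pics/s3.png",np.hstack([cv2.resize(i[60:200,160:360],None,fx=2,fy=2),cv2.resize(i2[100:240,330:530],None,fx=2,fy=2)]))
E
```

```text
time: 4.75
tool_pos: [0.5302, -0.1596, 0.1425]
eef_rot: [-0.077, -0.702, 0.704, 0.08]
contact_force: [-0.8, -1.4, -2.4]
width: 0.223
time: 5.42
tool_pos: [0.5191, -0.2577, 0.1438]
eef_rot: [0.075, 0.704, -0.702, -0.075]
contact_force: [-0.2, 0.4, -3.0]
width: 0.226
t 5.42 tcp [ 0.5191 -0.2577  0.1438] shift [ 1.  63.8  4.2] turn 0.00315905538272232 F [-0.17  0.43 -2.99] w 0.226
side red [232.8 109.5] 45 [ 0.6217 -0.2777  0.138 ] yel [300.  119.7] 50 [ 0.4144 -0.2365  0.138 ] mid [ 0.518  -0.2571  0.138 ] yaw -0.1961 len 0.2114
top red [412.9 136.6] 113 [ 0.6203 -0.2777  0.138 ] yel [399.8 206.8] 111 [ 0.4147 -0.2333  0.138 ] mid [ 0.5175 -0.2555  0.138 ] yaw -0.2126 len 0.2103
```

View pics/s3.png

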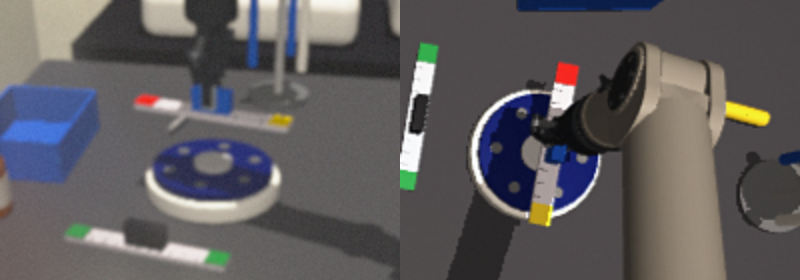

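The bar hangs level over the turntable with its red end away from the base; its middle is about 5 mm short in y. I'll correct that and go down to just above contact.

```bash
python3 -m jog '[[0.0,[0,10,2],0],[0.0,[0,25,4],0],[0.0,[0,40,5],0],[0.0,[0,52,5],0],[0.0,[0,60,5],0],[0.0,[0,65,5],0],[0.0,[0,65,5],0],[0.0,[0,65,5],0]]'
python3 -m jog '[[0.0,[0,0,0],0],[0.0,[0,0,0],0]]'
python3 - <<'E'
from h import *
go(.5172,-.2615,.0688,-.216)
zb=r.read_state()["tool_pos"][2]-.0158
pose((185,90,330,185),zb,.010,"side");pose((360,110,440,240),zb,.010,"top")
E
```

```text
time: 6.18
tool_pos: [0.5177, -0.2654, 0.0794]
eef_rot: [-0.076, -0.703, 0.703, 0.076]
contact_force: [-0.7, -0.4, -2.5]
width: 0.22
time: 6.35
tool_pos: [0.5181, -0.2658, 0.0802]
eef_rot: [-0.077, -0.703, 0.703, 0.076]
contact_force: [0.2, -0.2, -3.2]
width: 0.221
t 6.35 tcp [ 0.5181 -0.2658  0.0802] shift [ 1.8 11.4 -4. ] turn -9.894374722652088e-05 F [ 0.17 -0.2  -3.2 ] w 0.221
side red [235.  127.7] 45 [ 0.6204 -0.2875  0.0744] yel [299.4 138.7] 51 [ 0.4138 -0.243   0.0744] mid [ 0.5171 -0.2653  0.0744] yaw -0.2121 len 0.2114
top red [408.6 141.8] 107 [ 0.6195 -0.2862  0.0744] yel [395.8 208.5] 101 [ 0.4135 -0.2407  0.0744] mid [ 0.5165 -0.2635  0.0744] yaw -0.2173 len 0.2109
```

```bash
python3 -m jog '[[0.0,[0,3,-2],0],[0.0,[0,6,-2],0],[0.0,[0,8,-2],0],[0.0,[0,9,-2],0],[0.0,[0,9,-2],0],[0.0,[0,9,-2],0]]'
python3 -m jog '[[0.0,[0,1,0],0],[0.0,[0,1,0],0],[0.0,[0,1,0],0]]'
python3 -m jog '[[0.0,[0,1,0],0],[0.0,[0,1,0],0],[0.0,[0,1,0],0]]'
```

```text
time: 6.95
tool_pos: [0.5177, -0.2636, 0.0701]
eef_rot: [-0.076, -0.703, 0.703, 0.076]
contact_force: [0.8, -0.1, -2.1]
width: 0.224
time: 7.2
tool_pos: [0.5178, -0.2636, 0.0693]
eef_rot: [-0.076, -0.703, 0.703, 0.076]
contact_force: [0.3, 0.9, -3.3]
width: 0.225
time: 7.45
tool_pos: [0.518, -0.2637, 0.0688]
eef_rot: [-0.076, -0.703, 0.703, 0.076]
contact_force: [-1.1, 0.8, 2.1]
width: 0.223
```

Contact: the force went from -3.3 to +2.1 N. Now I'll release.

```bash
python3 -m jog '[[0.25,[0,0,0],0],[0.3,[0,0,0],0],[0.35,[0,0,0],0],[0.4,[0,0,0],0],[0.45,[0,0,0],0],[0.5,[0,0,0],0],[0.5,[0,0,0],0],[0.5,[0,0,0],0]]'
python3 -m jog '[[0.5,[0,-10,0],0],[0.5,[0,-30,0],0],[0.5,[0,-55,0],0],[0.5,[0,-80,0],0],[0.5,[0,-95,0],0],[0.5,[0,-100,0],0],[0.5,[0,-100,0],0],[0.5,[0,-100,0],0]]'
python3 - <<'E'
from h import *
go(.5172,-.2615,.16,-.216)
i=r.read_camera("side");i2=r.read_camera("top")
pose((185,90,330,185),.053,.010,"side",i);A,B=pose((360,110,440,240),.053,.010,"top",i2)
cv2.imwrite("pics/s4.png",np.hstack([cv2.resize(i[60:200,160:360],None,fx=2,fy=2),cv2.resize(i2[100:240,330:530],None,fx=2,fy=2)]))
E
```

```text
time: 8.12
tool_pos: [0.5178, -0.2636, 0.0683]
eef_rot: [-0.076, -0.703, 0.703, 0.076]
contact_force: [-0.4, 0.8, -0.1]
width: 0.503
time: 8.78
tool_pos: [0.5174, -0.2634, 0.168]
eef_rot: [0.076, 0.703, -0.703, -0.076]
contact_force: [-0.1, 0.2, -0.1]
width: 0.499
t 8.78 tcp [ 0.5174 -0.2634  0.168 ] shift [ 0.6  8.  -1.9] turn -9.534842735114957e-05 F [-0.13  0.19 -0.08] w 0.499
side red [235.1 131.2] 49 [ 0.6201 -0.286   0.063 ] yel [261.9 109.4] 103 [ 0.5654 -0.4731  0.063 ] mid [ 0.5927 -0.3795  0.063 ] yaw 1.2863 len 0.1949
top red [406.9 142.6] 99 [ 0.6193 -0.2844  0.063 ] yel [394.1 208.7] 99 [ 0.4134 -0.2388  0.063 ] mid [ 0.5164 -0.2616  0.063 ] yaw -0.2179 len 0.2109
```

View pics/s4.png

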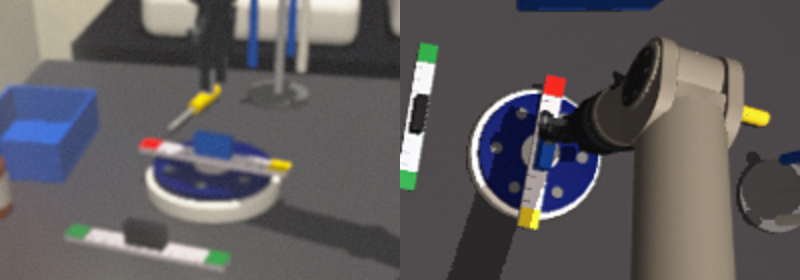

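The bar balances level on the hub: red end at (150,145), yellow at (280,165), middle (0.517,-0.262), within about 1 mm of the hub centre. Next I'll close the fingers and go to the red end.

```bash
python3 -m jog '[[0.0,[-20,0,0],0],[0.0,[-50,0,0],0],[0.0,[-80,0,0],0],[0.0,[-98,0,0],0],[0.0,[-103,0,0],0],[0.0,[-103,30,0],0],[0.0,[-103,60,0],0],[0.0,[-103,75,0],0]]'
python3 -m jog '[[0.0,[0,10,0],0],[0.0,[0,18,0],0],[0.0,[0,18,0],0],[0.0,[0,18,0],0]]'
python3 -c "
from h import *
go(.618,-.2845,.063,-.217)"
```

```text
time: 9.55
tool_pos: [0.615, -0.2846, 0.0884]
eef_rot: [0.073, 0.704, -0.702, -0.079]
contact_force: [-1.4, 0.4, -0.9]
width: -0.002
time: 9.88
tool_pos: [0.6186, -0.2858, 0.0757]
eef_rot: [-0.076, -0.703, 0.703, 0.076]
contact_force: [0.9, 0.6, 0.0]
width: -0.002
t 9.88 tcp [ 0.6186 -0.2858  0.0757] shift [ 0.8 12.7 -1.2] turn 0.0007372275155963504 F [0.88 0.59 0.01] w -0.002
```

```bash
python3 -m jog '[[0.0,[0,5,0],0],[0.0,[0,9,0],0],[0.0,[0,12,0],0],[0.0,[0,13,0],0],[0.0,[0,14,0],0],[0.0,[0,15,0],0],[0.0,[0,16,0],0],[0.0,[0,17,0],0]]'
python3 -m jog '[[0.0,[0,1,0],0],[0.0,[0,2,0],0],[0.0,[0,2,0],0],[0.0,[0,2,0],0]]'
python3 -c "
from h import *
go(.618,-.2845,.054,-.217)"
```

```text
time: 10.55
tool_pos: [0.619, -0.2858, 0.0586]
eef_rot: [-0.077, -0.703, 0.703, 0.076]
contact_force: [1.7, 0.4, 0.3]
width: -0.001
time: 10.88
tool_pos: [0.6187, -0.2857, 0.0564]
eef_rot: [-0.076, -0.703, 0.703, 0.076]
contact_force: [0.9, -0.3, 1.7]
width: 0.005
t 10.88 tcp [ 0.6187 -0.2857  0.0564] shift [ 0.9  2.4 -1.1] turn 0.0008728264512478656 F [ 0.87 -0.31  1.71] w 0.005
```

```bash
python3 -m jog '[[0.0,[0,1,0],0],[0.0,[0,2,0],0],[0.0,[0,2,0],0],[0.0,[0,2,0],0]]'
python3 -m jog '[[0.0,[0,1,0],0],[0.0,[0,1,0],0],[0.0,[0,1,0],0]]'
python3 -c "
from h import *
go(.618,-.2845,.054,-.217)"
```

```text
time: 11.22
tool_pos: [0.6188, -0.2859, 0.055]
eef_rot: [-0.077, -0.703, 0.703, 0.076]
contact_force: [0.2, -0.2, 4.2]
width: -0.002
time: 11.47
tool_pos: [0.6188, -0.2859, 0.0548]
eef_rot: [-0.077, -0.703, 0.703, 0.076]
contact_force: [-1.3, 1.2, 9.8]
width: -0.0
t 11.47 tcp [ 0.6188 -0.2859  0.0548] shift [ 1.1  0.8 -1.2] turn 0.0007130571139410957 F [-1.28  1.23  9.82] w -0.0
```

Hard stop reached at about 10 N. I'll check the tilt by triangulating the yellow pad.

```bash
cat >> h.py <<'E'
def tri(col,bs,bt,stamp=None):
    P=[];u=[]
    for n,b in(("side",bs),("top",bt)):
        c=r.get_calibration(n);P.append(np.array(c["mtx"])@np.c_[np.array(c["R"]),np.array(c["t"]).ravel()])
        p,a=cen(r.read_camera(n),b,*col);u.append(p);print(n,p,a)
    X=cv2.triangulatePoints(P[0],P[1],u[0],u[1]).ravel();return (X[:3]/X[3]).round(4)
E
python3 -c "
from h import *
print(tri(YEL,(283,125,330,185),(380,190,415,225)))"
```

```text
side [298.97777778 137.06666667] 45
top [395.7244898  207.62244898] 98
[ 0.4153 -0.2384  0.082 ]
```

The yellow pad is at z 0.082, against 0.063 when level. That is about 7 degrees, so the bar is fully rocked. I'll let it up gently and cross to the yellow end.

```bash
python3 -m jog '[[0.0,[0,-2,0],0],[0.0,[0,-4,0],0],[0.0,[0,-6,0],0],[0.0,[0,-8,0],0],[0.0,[0,-10,0],0],[0.0,[0,-13,0],0],[0.0,[0,-20,0],0],[0.0,[0,-30,0],0]]'
python3 -m jog '[[0.0,[0,-30,0],0],[0.0,[0,-60,0],0],[0.0,[0,-70,0],0],[0.0,[20,-70,0],0],[0.0,[55,-70,0],0],[0.0,[95,-70,0],0],[0.0,[135,-70,0],0],[0.0,[165,-70,0],0]]'
python3 -m jog '[[0.0,[25,0,0],0],[0.0,[40,0,0],0],[0.0,[40,0,0],0],[0.0,[40,0,0],0]]'
python3 - <<'E'
from h import *
i=r.read_camera("side");cv2.imwrite("pics/s5.png",cv2.resize(i[60:200,160:360],None,fx=3,fy=3))
print("red",tri(RED,(220,110,250,150),(385,115,430,165)))
print("yel",tri(YEL,(283,125,330,185),(380,190,415,225)))
go(.4150,-.2392,.09,-.217)
E
```

```text
time: 12.23
tool_pos: [0.6172, -0.2853, 0.0826]
eef_rot: [0.075, 0.703, -0.703, -0.077]
contact_force: [0.0, 0.4, -0.7]
width: -0.0
time: 12.9
tool_pos: [0.4537, -0.2496, 0.1532]
eef_rot: [-0.076, -0.703, 0.703, 0.077]
contact_force: [-0.5, 0.7, 0.0]
width: -0.004
time: 13.23
tool_pos: [0.4181, -0.2419, 0.1539]
eef_rot: [-0.077, -0.703, 0.703, 0.076]
contact_force: [0.6, -0.8, 0.1]
width: 0.004
side [234.95652174 131.2826087 ] 46
top [406.8  142.66] 100
red [ 0.6196 -0.2839  0.0638]
side [299.08695652 142.63043478] 46
top [393.82795699 208.86021505] 93
yel [ 0.4133 -0.2378  0.0641]
t 13.48 tcp [ 0.4193 -0.2417  0.1533] shift [ 4.8 63.3 -1.5] turn 0.0016236090621932764 F [ 0.87  0.24 -0.83] w 0.001
```

View pics/s5.png

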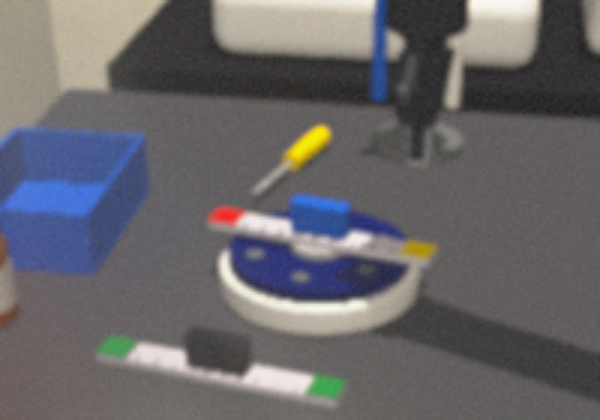

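The bar is level again on the hub, with both pads at z 0.064 and in place, and the closed fingers stand above the yellow end (420,250). Next I'll press the yellow end.

```bash
python3 -m jog '[[0.0,[2,20,-2],0],[0.0,[4,45,-2],0],[0.0,[4,65,-2],0],[0.0,[4,77,-2],0],[0.0,[4,84,-2],0],[0.0,[4,87,-2],0],[0.0,[4,89,-2],0],[0.0,[4,90,-2],0]]'
python3 -m jog '[[0.0,[0,1,0],0],[0.0,[0,2,0],0],[0.0,[0,3,0],0],[0.0,[0,4,0],0],[0.0,[0,5,0],0],[0.0,[0,5,0],0],[0.0,[0,5,0],0]]'
python3 -m jog '[[0.0,[0,1,0],0],[0.0,[0,2,0],0],[0.0,[0,3,0],0],[0.0,[0,3,0],0],[0.0,[0,3,0],0]]'
```

```text
time: 14.15
tool_pos: [0.4155, -0.2392, 0.0637]
eef_rot: [-0.077, -0.703, 0.703, 0.076]
contact_force: [-0.7, -0.5, 0.7]
width: 0.002
time: 14.73
tool_pos: [0.415, -0.239, 0.0585]
eef_rot: [-0.077, -0.703, 0.703, 0.076]
contact_force: [0.2, -0.0, 0.9]
width: -0.0
time: 15.15
tool_pos: [0.4148, -0.2389, 0.0552]
eef_rot: [-0.076, -0.703, 0.703, 0.076]
contact_force: [-0.3, -0.4, 1.6]
width: -0.002
```

```bash
python3 -m jog '[[0.0,[0,1,0],0],[0.0,[0,2,0],0],[0.0,[0,2,0],0],[0.0,[0,2,0],0]]'
python3 -c "
from h import *
print(tri(RED,(215,95,255,150),(385,115,430,165)))
go(.4150,-.2392,.054,-.217)"
```

```text
time: 15.48
tool_pos: [0.4148, -0.2389, 0.0541]
eef_rot: [-0.076, -0.703, 0.703, 0.076]
contact_force: [-1.7, 1.3, 9.4]
width: -0.003
side [235.49056604 126.67924528] 53
top [408.34615385 142.05769231] 104
[ 0.6174 -0.2834  0.0799]
t 15.58 tcp [ 0.4148 -0.239   0.0541] shift [-0.2  0.1  0.2] turn 0.000823715129524949 F [-1.49  1.36  8.52] w 0.0
```

The hard stop again came at about 9 N, with the red pad up at z 0.080 (about 7 degrees). I'll let it up and withdraw.

```bash
python3 -m jog '[[0.0,[0,-2,0],0],[0.0,[0,-4,0],0],[0.0,[0,-6,0],0],[0.0,[0,-8,0],0],[0.0,[0,-10,0],0],[0.0,[0,-13,0],0],[0.0,[0,-20,0],0],[0.0,[0,-30,0],0]]'
python3 -m jog '[[0.0,[0,-30,0],0],[0.0,[0,-60,0],0],[0.0,[0,-85,0],0],[0.0,[0,-95,0],0],[0.0,[0,-100,0],0],[0.0,[0,-100,0],0],[0.0,[0,-100,0],0],[0.0,[0,-100,0],0]]'
python3 - <<'E'
from h import *
i=r.read_camera("side");i2=r.read_camera("top")
A=tri(RED,(215,95,255,150),(385,115,430,165));B=tri(YEL,(283,125,330,185),(380,190,415,225))
print(A,B,(A+B)/2,"tilt deg",np.degrees(np.arctan2(A[2]-B[2],np.hypot(*(A-B)[:2]))))
T=cv2.imread("pics/top0.png")
for k in(T,i2):print("spare",cen(k,(325,115,355,145),*GRE)[0],cen(k,(325,178,345,200),*GRE)[0])
go(.415,-.239)
cv2.imwrite("pics/s6.png",np.hstack([cv2.resize(i[60:200,160:360],None,fx=2,fy=2),cv2.resize(i2[100:240,310:510],None,fx=2,fy=2)]))
E
```

```text
time: 16.25
tool_pos: [0.4137, -0.2384, 0.0832]
eef_rot: [0.075, 0.703, -0.703, -0.077]
contact_force: [1.1, 0.2, 0.4]
width: -0.004
time: 16.92
tool_pos: [0.4136, -0.2384, 0.1818]
eef_rot: [0.075, 0.703, -0.703, -0.077]
contact_force: [0.3, -0.3, -0.6]
width: -0.004
side [234.85714286 131.30612245] 49
top [406.85858586 142.62626263] 99
side [299.10869565 142.63043478] 46
top [393.75555556 208.98888889] 90
[ 0.6198 -0.2841  0.0636] [ 0.4131 -0.2375  0.0642] [ 0.51645 -0.2608   0.0639 ] tilt deg -0.16224328118110282
spare [343.36144578 125.90361446] [332.59770115 189.52873563]
spare [343.29761905 125.94047619] [332.59770115 189.52873563]
t 17.22 tcp [ 0.4145 -0.2388  0.1827] shift [-0.6 -0.   0.1] turn None F [ 0.37 -0.53 -0.45] w 0.001
```

View pics/s6.png

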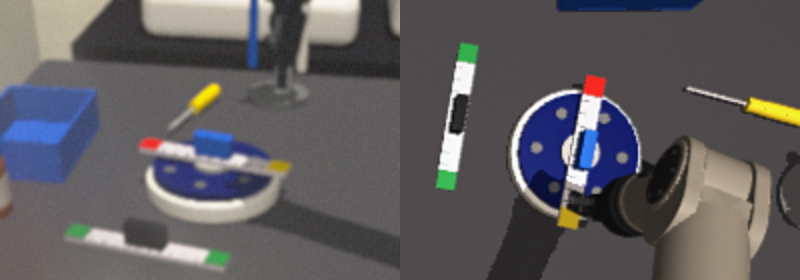

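The bar is level on the hub (red at (150,145), yellow at (280,166)), the gripper is well clear, and the spare has not moved. I'll hand it in.

```bash
python3 -c "
from rig import r
print(r.sign_off())"
```

```text
the job is handed in; nothing more can be done
None
```

The job is done and handed in at about 17 s of the 56 s allowed; no verdict is reported. I laid the blue-handled straightedge across the navy turntable's hub and let go. I then pressed the red end, then the yellow, down to the rim stop (about 10 N and 9 N, roughly 7 degrees each) and let the bar swing back level after each.

- **Straightedge:** it rests level, with a measured tilt of 0.16 degrees. Its middle is at (0.516, -0.261), about 1 mm from the hub centre as the top camera sees it.
- **Spare:** the black-handled straightedge moved less than 0.1 pixel in the top view.
- **Gripper:** it is about 0.12 m above the bar and touching nothing.
- **Checks that disagreed:** the two cameras gave the hub's y position 4 mm apart, well within the 20 mm allowed. One side-view reading mistook the yellow screwdriver for the yellow pad, so I narrowed the search area for the later readings.

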